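Rotate the solder paste jars on the bench shelf

ROBOT

A 7-joint arm with a two-finger parallel gripper is mounted at the origin on the work surface. World frame = base frame: x ahead of the robot, y to its left, z up, the work surface at z = 0. Lengths are in m, angles in rad, forces in N, time in s.
With the tool pointing down it reaches from about 0.4 to 0.85 m from the base axis. Payload 4.5 kg.
Tool frame: the origin (TCP) lies on the centre line of the jaws, within the pads' length; the fingertips stand 11 mm ahead of it and the grasp point (between the pads) lies 8 mm behind it; z points along the fingers, y is the line along which they close (so a half turn about z gives the same grasp; the last joint's range is limited). The gripper opens to 88 mm and grips with 3 to 60 N. Pads are 18 mm wide; open, the fingers measure 123 mm over their backs; the gripper's body (75 mm by 187 mm) begins 45 mm behind the grasp point.
Start: joints at [1.23, 0.689, -0.195, 1.565, 0.157, 0.902, -0.215], TCP at [0.229, -0.582, 0.25] pointing down, gripper open.
Joint ranges: [-3.01, 3.01], [-0.46, 2.08], [-1.47, 1.51], [0.13, 2.56], [-1, 4.14], [0.04, 2.09], [-2.66, 2.66]. Speed limits (rad/s): [2.57, 2.57, 3.14, 3.14, 3.14, 3.14, 3.14].

INTERFACE

Orientations are given as a unit quaternion [x, y, z, w].
In Python, from plant import * gives the robot as it stands. The module is installed in compiled form; this text tells all that it offers.
- The arm moves only by the tool send_rows, never from a script. Its argument "motion" is a list of rows, each an object of numbers: "x", "y", "z": the shift along the tool's x, y, z in cm; "rx", "ry", "rz": the turn, a rotation vector about the tool's x, y, z in rad; "jaw": the finger opening in cm, from 0 to 8.81. In form: [{"x": .., "y": .., "z": .., "rx": .., "ry": .., "rz": .., "jaw": ..}, ...]. A call has exactly 5 rows; each row shifts and turns the commanded pose from where the row before left it, along the tool's axes as they then stand; what a row does not reach is not made up. A row lasts 1/10 s, in which the tool goes at most 50 mm and 8.59 degrees, less where a joint would pass 70% of its speed; a pose out of reach is approached as far as the arm can. A call is refused whole if a number of a shift passes 5 or a number of a turn 0.15, either way. A call with a gripper value outside its range is refused whole. The fingers move at their own pace and stop on an object; "grip_force" is the grip in N (left out, the last holds). Time passes only in rows, so rows that do not move let the fingers close, or fill a call up. It gives the time, the measured TCP pose, the force, the opening and the grip force at its end, in the units of the state.
- get_state(): the state, without advancing time (a new reading comes with each control period).
- snapshot(name): name is "side" or "top"; returns a dict with "img" (384x512x3 uint8, red, green, blue), "vertical_fov" (degrees; the focal length in pixels is half the picture's height over the tangent of half this angle, whatever the lens; pixels are square), "cx", "cy" (the principal point, pixels), "extrinsics" (4x4, takes a point from camera to world coordinates). Camera axes: x right, y up, looking along -z (the intrinsics and any distortion apply to the point x, -y, -z); pixel columns grow to the right and rows downward; lengths in m; the calibration is good to about 2 mm. A picture is of the moment at which its call begins. There is no depth.
- finish_job(): hands the job in; it is judged then, once.
The state is a dict: "clock": time; "q": joint angles; "qd": joint speeds; "joint_torque": joint torques, N m; "tool_pos": TCP position; "eef_rot": TCP orientation; "contact_force": force on the tool from outside, world axes, zero at the start; "moment": the same for the moment, N m; "opening": opening from 0.0 (shut) to 1.0 (fully open); "finger_force": force on a finger pad.
Only numpy, scipy, OpenCV 4.12 (cv2) and the standard library are available. Lean on these libraries where they do the work, as an engineer would, in place of code of your own. Each camera call takes 0.05 s, during which the arm holds its last target. There are 200 camera calls.

TASK

A new solder paste jar, the same as the one at the back of the two-lane bench shelf, waits among the things on the blue mat. Bring the older jar forward in its lane to within a finger's width of the front lip, and stand the new jar behind it, both upright on the board about midway across the lane. Do not disturb the carton in the other lane.

Things in the scene. Friction and masses are not known exactly. Their poses are not given: they have to be found in the camera images.
- shelf: Open low shelf fixed to the bench: grey board 172 (x) x 206 (y) x 15 mm, aluminium edges. Origin: centre of its underside; x to its back (away from the robot), z up. Top face z = 15. Two lanes along x, 94 wide, centre lines y = +50 and -50. Front lip (inner face x = -80), divider (y = 0) and side lips (y = +-100): 6 thick, 12 above the board; back rail (inner face x = 80): 25 above it.
- jar_old: The older jar: upright cylinder 52 mm across, 60 mm tall, white with a black screw lid of the same width (upper 16 mm), 0.18 to 0.35 kg. It stands at the back of either lane, about 45 mm behind the shelf's middle; the front of that lane is empty. Origin: centre of its underside, z up.
- jar_new: The new jar, same shape, size and weight as the older one, upright on the bench (z = 0) left or right of the shelf. Beside it or opposite, at least 90 mm apart between centres: a taller jar (92 mm) of the same width, a flat metal tin (64 mm across, 26 mm tall) and a slim black dropper bottle (30 mm across, 78 mm tall). Origin: centre of its underside, z up.
- carton: Bystander: upright cardboard carton 44 (x) x 50 (y) x 75 mm tall at the back of the other lane; leave it where it is. Origin: centre of its underside.
Mind the look-alikes: they are no part of the job. Leave any yellow look-alike of the jar_new alone. What is shaped like the jar_old but yellow is not meant.

How it is judged:
By the outcome, as a careful person would: the job done as asked, in the order asked, and still so for the second after the job is handed in, with the robot touching nothing.
It also fails if it takes over 56 s, if anything falls off the work surface, if the arm or the gripper's body presses on something with over 40 N, if the wrist force passes 120 N, or if a joint passes its speed limit or range.

## Working session

There is one attempt and no reset: what is moved stays moved. The work goes in short steps, Python scripts to look and compute and a tool call to move; the robot and the scene stay as the last step left them, time stands still between calls to the robot, and variables do not carry over. Pictures are saved under pics/ and viewed, at most 10 in all, crops included, and the job is handed in when it is done.

Besides the shell and the picture viewer there is one more tool, called after ">>>" as name(argument=value, ...) on one line, values as JSON. send_rows: Moves the arm, as the interface text tells. Its arguments: {"type":"object","properties":{"motion":{"type":"array"},"grip_force":{"type":"number"}},"required":["motion"]}

```bash
mkdir -p pics; cat > h.py <<'E'
from plant import *
import numpy as np, cv2
def snap(n,f=None):
    s=snapshot(n)
    if f: cv2.imwrite('pics/'+f,s['img'][:,:,::-1])
    return s
def cast(s,u,v,z):
    h=s['img'].shape[0]; f=h/2/np.tan(np.radians(s['vertical_fov'])/2)
    d=np.array([(u-s['cx'])/f,-(v-s['cy'])/f,-1.]); E=np.array(s['extrinsics'])
    d=E[:3,:3]@d; o=E[:3,3]; return o+d*(z-o[2])/d[2]
def proj(s,p):
    h=s['img'].shape[0]; f=h/2/np.tan(np.radians(s['vertical_fov'])/2)
    E=np.array(s['extrinsics']); c=E[:3,:3].T@(np.array(p)-E[:3,3])
    return s['cx']+f*c[0]/-c[2], s['cy']-f*c[1]/-c[2]
E
python3 - <<'E'
from h import *
a=snap('top');b=snap('side')
cv2.imwrite('pics/a.png',a['img'][:,:,::-1]);cv2.imwrite('pics/b.png',b['img'][:,:,::-1])
np.set_printoptions(precision=3,suppress=True)
for s in(a,b): print({k:v for k,v in s.items() if k!='img'})
print(get_state())
E
```

```text
{'vertical_fov': 45.89813787398895, 'cx': 258.04282769629447, 'cy': 190.3732761704674, 'extrinsics': array([[ 0.004,  0.988, -0.156,  0.397],
       [-1.   ,  0.004, -0.002, -0.006],
       [-0.002,  0.156,  0.988,  1.153],
       [ 0.   ,  0.   ,  0.   ,  1.   ]])}
{'vertical_fov': 52.08438540039158, 'cx': 256.93298712147083, 'cy': 189.6254384546691, 'extrinsics': array([[ 0.951,  0.239, -0.197,  0.393],
       [-0.31 ,  0.708, -0.635, -0.574],
       [-0.013,  0.665,  0.747,  0.729],
       [ 0.   ,  0.   ,  0.   ,  1.   ]])}
{'clock': 0.1, 'q': array([ 1.23 ,  0.69 , -0.195,  1.566,  0.157,  0.902, -0.215]), 'qd': array([-0.002, -0.003, -0.001, -0.002,  0.   , -0.   ,  0.   ]), 'joint_torque': array([ -0.003, -52.85 ,  -1.272, -15.384,  -0.053,   0.002,   0.   ]), 'tool_pos': array([ 0.229, -0.581,  0.249]), 'eef_rot': array([ 0.982,  0.186, -0.   , -0.001]), 'contact_force': array([ 0.312, -0.468,  0.636]), 'moment': array([0.014, 0.038, 0.031]), 'finger_force': 0.0, 'opening': 1.0023832739793925}
```

View pics/a.png

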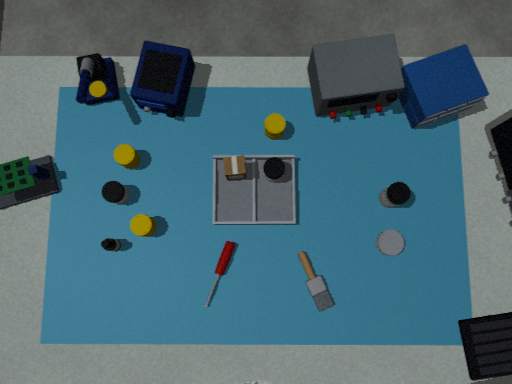

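View pics/b.png

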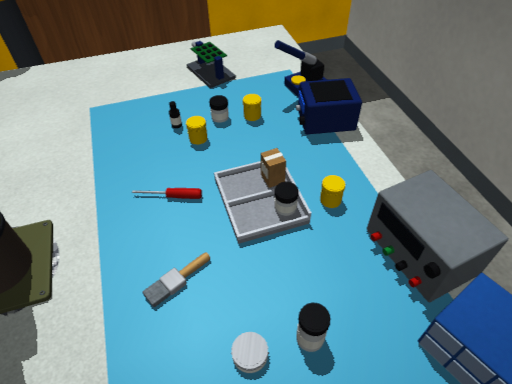

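Both views show the shelf at the centre of the mat. In the top view the old jar is at (274,169) and the carton at (235,168). Candidates for the new jar:
- Left white/black jar at top (114,191), side (219,108).
- Right white/black jar at top (398,193), side (313,325). It looks taller.
- Yellow jars at top (126,156), (142,225) and (275,126), which are excluded.

I'll measure heights from the two views and check a crop.

```bash
python3 - <<'E'
from h import *
np.set_printoptions(precision=4,suppress=True)
a=snap('top');b=snap('side')
def dark(s,c,r=22):
    g=s['img'].max(2); m=(g<60).astype(np.uint8); n,l,st,ce=cv2.connectedComponentsWithStats(m)
    i=min((i for i in range(1,n) if st[i,4]>40),key=lambda i:np.hypot(*(ce[i]-c))); return ce[i],st[i]
def cam(s): return np.array(s['extrinsics'])[:3,3]
for nm,ca,cb in(('old',(274,169),(286,192)),('left',(114,191),(219,103)),('right',(398,193),(314,319)),('drop',(110,244),(173,112))):
    pa,sa=dark(a,ca);pb,sb=dark(b,cb)
    d1=cast(a,*pa,0)-cam(a);d2=cast(b,*pb,0)-cam(b)
    t,_,_,_=np.linalg.lstsq(np.c_[d1,-d2],cam(b)-cam(a),rcond=None)
    P=cam(a)+t[0]*d1;Q=cam(b)+t[1]*d2
    print(nm,pa,sa,pb,sb,'tri',(P+Q)/2,np.linalg.norm(P-Q),'z60',cast(a,*pa,.06),'z92',cast(a,*pa,.092))
# yellow
hsv=cv2.cvtColor(a['img'],cv2.COLOR_RGB2HSV); m=cv2.inRange(hsv,(20,150,120),(32,255,255))
n,l,st,ce=cv2.connectedComponentsWithStats(m)
for i in range(1,n):
    if st[i,4]>100: print('yel',ce[i],st[i],cast(a,*ce[i],.055))
m=cv2.inRange(hsv,(80,100,60),(115,255,255)) # mat
# shelf: non-mat blob near centre
n,l,st,ce=cv2.connectedComponentsWithStats(255-m)
i=l[205,240]; k=(l==i).astype(np.uint8)
c=max(cv2.findContours(k,0,2)[0],key=cv2.contourArea); r=cv2.minAreaRect(c);print(r)
for p in cv2.boxPoints(r): print(p,cast(a,*p,.027),cast(a,*p,.0))
pa=cv2.resize(a['img'][160:270,80:160],None,fx=5,fy=5); pb=cv2.resize(b['img'][70:150,150:280],None,fx=4,fy=4)
z=np.zeros((550,800,3),np.uint8);z[:550,:400]=pa
q=cv2.resize(b['img'][80:150,170:270],(400,280));z[:280,400:]=q
z[280:550,400:]=cv2.resize(b['img'][285:375,240:373],(400,270))
cv2.imwrite('pics/c.png',z[:,:,::-1])
E
```

```text
old [274.2186 170.9476] [255 157  37  64 668] [285.8107 192.3154] [274 181  24  23 428] tri [ 0.6201 -0.0437  0.072 ] 0.008219283350786285 z60 [ 0.6184 -0.0434  0.06  ] z92 [ 0.6119 -0.0423  0.092 ]
left [114.8413 192.05  ] [102 181  27  23 460] [218.2127 102.819 ] [210  96  18  15 221] tri [0.5661 0.3459 0.0587] 0.0028240071758511474 z60 [0.5645 0.3455 0.06  ] z92 [0.5596 0.3352 0.092 ]
right [398.2077 193.1309] [386 182  25  23 443] [313.8974 319.304 ] [299 303  31  33 819] tri [ 0.5615 -0.3375  0.0862] 0.0021506357391910726 z60 [ 0.5644 -0.3453  0.06  ] z92 [ 0.5595 -0.3354  0.092 ]
drop [111.2021 244.3777] [102 239  20  12 188] [173.547  110.4872] [169 102  11  16 117] tri [0.4388 0.3466 0.0627] 0.00256749049993775 z60 [0.4376 0.3475 0.06  ] z92 [0.4364 0.3371 0.092 ]
yel [97.1907 88.5979] [ 90  81  16  16 194] [0.8312 0.4063 0.055 ]
yel [274.535  123.0796] [265 114  20  19 314] [ 0.7419 -0.0445  0.055 ]
yel [123.8344 153.7055] [114 144  21  20 326] [0.6617 0.3299 0.055 ]
yel [140.5994 224.3458] [131 214  21  22 347] [0.4863 0.2805 0.055 ]
((253.5, 189.5), (69.0, 83.0), 90.0)
[212. 155.] [0.6659 0.1138 0.027 ] [0.6723 0.1167 0.    ]
[295. 155.] [ 0.6666 -0.0974  0.027 ] [ 0.6731 -0.0996  0.    ]
[295. 224.] [ 0.4909 -0.0959  0.027 ] [ 0.4932 -0.098   0.    ]
[212. 224.] [0.4901 0.1103 0.027 ] [0.4923 0.1131 0.    ]
```

View pics/c.png

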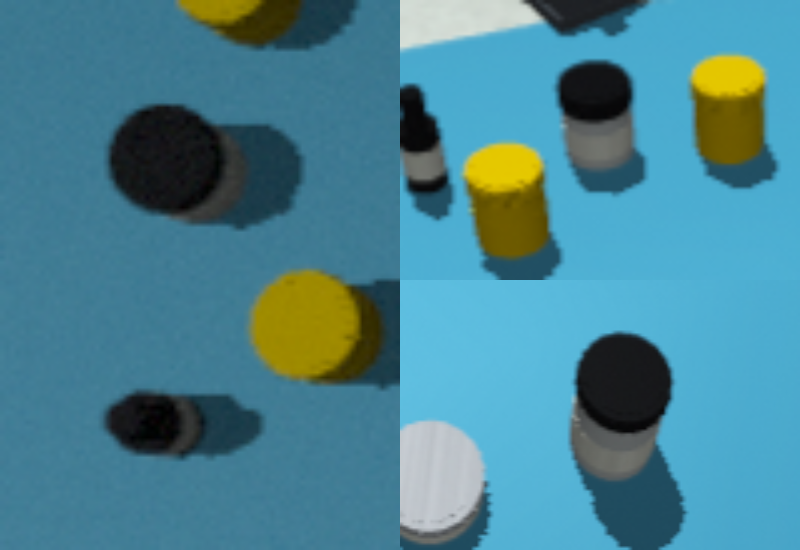

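The left jar at top (114,191), side (219,103) triangulates to a 59 mm lid height and is white with a black lid, so it fits jar_new. The right jar at (398,193) triangulates to 86 mm, so it is the tall look-alike. The crop confirms the left one is squat, like the old jar, with yellow look-alikes beside it.

Position checks:
- **Shelf:** centre about (0.579, 0.007), aligned with the world axes.
- **Old jar:** about (0.62, -0.043), which agrees with the +45 / -50 mm given.

Next I turn the jaws to close along y and move above the old jar.

>>> send_rows(motion=[{"rz": 0.125,"jaw": 7.5},{"rz": 0.125,"jaw": 7.5},{"rz": 0.124,"jaw": 7.5},{"x": 2.9,"y": -4,"jaw": 7.5},{"x": 2.9,"y": -4,"jaw": 7.5}], grip_force=20)

```text
schema error: expected keys x, y, z, rx, ry, rz, jaw
```

>>> send_rows(motion=[{"x": 2.9,"y": -4,"jaw": 7.5},{"x": 2.9,"y": -4,"jaw": 7.5},{"x": 2.9,"y": -4,"jaw": 7.5},{"x": 2.9,"y": -4,"jaw": 7.5},{"x": 2.9,"y": -4,"jaw": 7.5}])

```text
schema error: expected keys x, y, z, rx, ry, rz, jaw
```

>>> send_rows(motion=[{"x": 0,"y": 0,"z": 0,"rx": 0,"ry": 0,"rz": 0.125,"jaw": 7.5},{"x": 0,"y": 0,"z": 0,"rx": 0,"ry": 0,"rz": 0.125,"jaw": 7.5},{"x": 0,"y": 0,"z": 0,"rx": 0,"ry": 0,"rz": 0.124,"jaw": 7.5},{"x": 2.9,"y": -4,"z": 0,"rx": 0,"ry": 0,"rz": 0,"jaw": 7.5},{"x": 2.9,"y": -4,"z": 0,"rx": 0,"ry": 0,"rz": 0,"jaw": 7.5}], grip_force=20)

```text
clock: 0.7
tool_pos: [0.2863, -0.5016, 0.2494]
eef_rot: [1.0, -0.002, -0.0, 0.0]
contact_force: [1.0, 0.4, -0.7]
opening: 0.856
finger_force: 0.0
```

>>> send_rows(motion=[{"x": 2.9,"y": -4,"z": 0,"rx": 0,"ry": 0,"rz": 0,"jaw": 7.5},{"x": 2.9,"y": -4,"z": 0,"rx": 0,"ry": 0,"rz": 0,"jaw": 7.5},{"x": 2.9,"y": -4,"z": 0,"rx": 0,"ry": 0,"rz": 0,"jaw": 7.5},{"x": 2.9,"y": -4,"z": 0,"rx": 0,"ry": 0,"rz": 0,"jaw": 7.5},{"x": 2.9,"y": -4,"z": 0,"rx": 0,"ry": 0,"rz": 0,"jaw": 7.5}])

```text
clock: 1.2
tool_pos: [0.4325, -0.2997, 0.2498]
eef_rot: [1.0, 0.0, 0.0, 0.0]
contact_force: [0.7, -0.6, -0.3]
opening: 0.852
finger_force: 0.0
```

>>> send_rows(motion=[{"x": 2.9,"y": -4,"z": 0,"rx": 0,"ry": 0,"rz": 0,"jaw": 7.5},{"x": 2.9,"y": -4,"z": 0,"rx": 0,"ry": 0,"rz": 0,"jaw": 7.5},{"x": 2.9,"y": -4,"z": 0,"rx": 0,"ry": 0,"rz": 0,"jaw": 7.5},{"x": 2.9,"y": -4,"z": 0,"rx": 0,"ry": 0,"rz": 0,"jaw": 7.5},{"x": 2.9,"y": -4,"z": 0,"rx": 0,"ry": 0,"rz": 0,"jaw": 7.5}])

```text
clock: 1.7
tool_pos: [0.5773, -0.0995, 0.2497]
eef_rot: [1.0, 0.0, -0.0, 0.0]
contact_force: [0.4, -0.8, -0.2]
opening: 0.851
finger_force: 0.0
```

>>> send_rows(motion=[{"x": 2.1,"y": -2.8,"z": 0,"rx": 0,"ry": 0,"rz": 0,"jaw": 7.5},{"x": 2.1,"y": -2.8,"z": 0,"rx": 0,"ry": 0,"rz": 0,"jaw": 7.5},{"x": 0,"y": 0,"z": 5,"rx": 0,"ry": 0,"rz": 0,"jaw": 7.5},{"x": 0,"y": 0,"z": 5,"rx": 0,"ry": 0,"rz": 0,"jaw": 7.5},{"x": 0,"y": 0,"z": 3,"rx": 0,"ry": 0,"rz": 0,"jaw": 7.5}])

```text
clock: 2.2
tool_pos: [0.6164, -0.0447, 0.1162]
eef_rot: [1.0, 0.001, -0.002, -0.0]
contact_force: [-0.9, -0.1, -0.8]
opening: 0.845
finger_force: 0.0
```

```bash
python3 - <<'E'
from h import *
s=snap('side');print(get_state()['tool_pos'])
cv2.imwrite('pics/d.png',cv2.resize(s['img'][80:260,170:380],None,fx=3.3,fy=3.3)[:,:,::-1])
E
```

```text
[ 0.61391674 -0.04464798  0.11237147]
```

View pics/d.png

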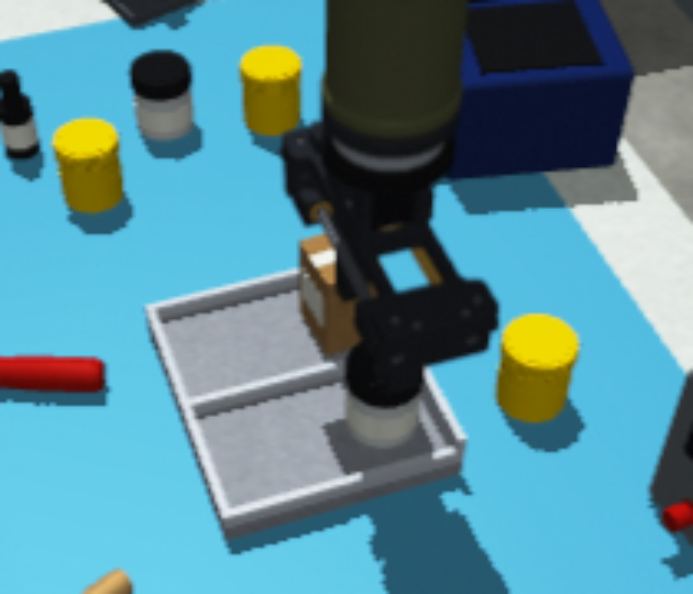

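The gripper is over the old jar, and the carton is clear. The lid blob from the first picture included some shadow, so I'll refine the jar centres from it once more.

```bash
python3 - <<'E'
from h import *
s=snap('top');print(get_state()['tool_pos'])
im=cv2.imread('pics/a.png');g=im.max(2)
for c,z in(((274,169),.075),((114,191),.06)):
    x,y=c;k=g[y-20:y+20,x-20:x+20]
    for th in(35,42,50):
        m=(k<th).astype(np.uint8);m=cv2.morphologyEx(m,cv2.MORPH_OPEN,cv2.getStructuringElement(2,(11,11)))
        q=max(cv2.findContours(m,0,2)[0],key=cv2.contourArea);(u,v),r=cv2.minEnclosingCircle(q);print(th,u+x-20,v+y-20,r,cast(s,u+x-20,v+y-20,z))
E
```

```text
[ 0.61481251 -0.04490128  0.11528593]
35 274.0 168.0 11.000100135803223 [ 0.62262493 -0.04234939  0.075     ]
42 274.0 168.0 11.04546070098877 [ 0.62262493 -0.04234939  0.075     ]
50 274.3272247314453 168.0235595703125 11.103272438049316 [ 0.62256955 -0.04314281  0.075     ]
35 113.20103073120117 191.13917541503906 11.008906364440918 [0.56669204 0.3496567  0.06      ]
42 113.30434799194336 191.39130401611328 11.288131713867188 [0.56607035 0.34937081 0.06      ]
50 113.27852439880371 191.06375885009766 11.465883255004883 [0.56687903 0.34947751 0.06      ]
```

>>> send_rows(motion=[{"x": 0.7,"y": -0.1,"z": 0,"rx": 0,"ry": 0,"rz": 0,"jaw": 7.5},{"x": 0,"y": 0,"z": 2,"rx": 0,"ry": 0,"rz": 0,"jaw": 7.5},{"x": 0,"y": 0,"z": 2,"rx": 0,"ry": 0,"rz": 0,"jaw": 7.5},{"x": 0,"y": 0,"z": 1.8,"rx": 0,"ry": 0,"rz": 0,"jaw": 7.5},{"x": 0,"y": 0,"z": 0,"rx": 0,"ry": 0,"rz": 0,"jaw": 7.5}])

```text
clock: 2.8
tool_pos: [0.6262, -0.0442, 0.0622]
eef_rot: [1.0, 0.0, 0.0, -0.0]
contact_force: [-0.7, 0.2, -0.5]
opening: 0.851
finger_force: 0.0
```

>>> send_rows(motion=[{"x": -0.4,"y": 0,"z": 0.4,"rx": 0,"ry": 0,"rz": 0,"jaw": 7.5},{"x": 0,"y": 0,"z": 0,"rx": 0,"ry": 0,"rz": 0,"jaw": 4.5},{"x": 0,"y": 0,"z": 0,"rx": 0,"ry": 0,"rz": 0,"jaw": 4.5},{"x": 0,"y": 0,"z": 0,"rx": 0,"ry": 0,"rz": 0,"jaw": 4.5},{"x": 0,"y": 0,"z": 0,"rx": 0,"ry": 0,"rz": 0,"jaw": 4.5}], grip_force=20)

```text
clock: 3.3
tool_pos: [0.6224, -0.043, 0.0588]
eef_rot: [1.0, 0.001, 0.001, -0.001]
contact_force: [-0.7, 2.9, 6.8]
opening: 0.585
finger_force: 20.0
```

>>> send_rows(motion=[{"x": 0,"y": 0,"z": -0.7,"rx": 0,"ry": 0,"rz": 0,"jaw": 4.5},{"x": -2.5,"y": 0,"z": -0.3,"rx": 0,"ry": 0,"rz": 0,"jaw": 4.5},{"x": -3,"y": 0,"z": 0,"rx": 0,"ry": 0,"rz": 0,"jaw": 4.5},{"x": -2.4,"y": 0,"z": 0,"rx": 0,"ry": 0,"rz": 0,"jaw": 4.5},{"x": -0.8,"y": 0,"z": 0,"rx": 0,"ry": 0,"rz": 0,"jaw": 4.5}])

```text
clock: 3.8
tool_pos: [0.5307, -0.0453, 0.0676]
eef_rot: [1.0, 0.0, -0.003, 0.001]
contact_force: [0.2, 0.4, -3.5]
opening: 0.581
finger_force: 20.0
```

```bash
python3 - <<'E'
from h import *
s=snap('side');print(get_state()['tool_pos'],get_state()['contact_force'])
cv2.imwrite('pics/e.png',cv2.resize(s['img'][120:260,190:360],None,fx=4,fy=4)[:,:,::-1])
# expected pixel of lip inner-edge top and jar bottom front if jar centre at .533
for p in((.499,-.043,.027),(.499,-.043,.015),(.507,-.043,.025),(.533,-.043,.025),(.533,-.069,.025)):
    u,v=proj(s,p);print(p,round((u-190)*4),round((v-120)*4))
E
```

```text
[ 0.53119576 -0.04512444  0.0676533 ] [-1.91034783 -0.57867948 -3.53538051]
(0.499, -0.043, 0.027) 171 395
(0.499, -0.043, 0.015) 172 408
(0.507, -0.043, 0.025) 184 393
(0.533, -0.043, 0.025) 228 382
(0.533, -0.069, 0.025) 242 417
```

View pics/e.png

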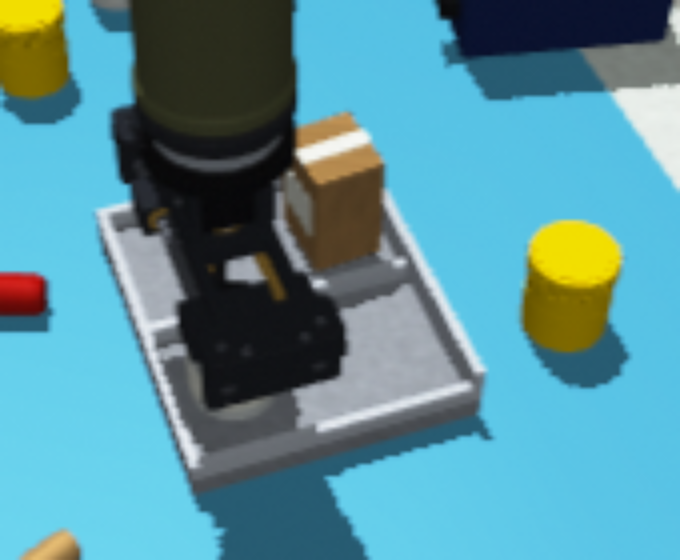

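The jar is held clear of the board. The front lip's inner edge is at about (171,395) in the crop and the jar's left edge at about (188,395), so the gap is around 8 mm as planned. I'll lower, release and rise.

>>> send_rows(motion=[{"x": 0.1,"y": -0.1,"z": 0.4,"rx": 0,"ry": 0,"rz": 0,"jaw": 4.5},{"x": 0,"y": 0,"z": 0.4,"rx": 0,"ry": 0,"rz": 0,"jaw": 4.5},{"x": 0,"y": 0,"z": 0.1,"rx": 0,"ry": 0,"rz": 0,"jaw": 4.5},{"x": 0,"y": 0,"z": 0,"rx": 0,"ry": 0,"rz": 0,"jaw": 4.5},{"x": 0,"y": 0,"z": 0,"rx": 0,"ry": 0,"rz": 0,"jaw": 4.5}])

```text
clock: 4.35
tool_pos: [0.5374, -0.0432, 0.0589]
eef_rot: [1.0, 0.0, 0.002, -0.0]
contact_force: [1.7, 0.0, 0.2]
opening: 0.584
finger_force: 20.0
```

>>> send_rows(motion=[{"x": 0,"y": 0,"z": -0.3,"rx": 0,"ry": 0,"rz": 0,"jaw": 4.5},{"x": -0.5,"y": 0,"z": 0,"rx": 0,"ry": 0,"rz": 0,"jaw": 4.5},{"x": 0,"y": 0,"z": 0,"rx": 0,"ry": 0,"rz": 0,"jaw": 4.5},{"x": 0,"y": 0,"z": 0.3,"rx": 0,"ry": 0,"rz": 0,"jaw": 4.5},{"x": 0,"y": 0,"z": 0,"rx": 0,"ry": 0,"rz": 0,"jaw": 4.5}])

```text
clock: 4.85
tool_pos: [0.5298, -0.0437, 0.0587]
eef_rot: [1.0, 0.0, -0.001, 0.0]
contact_force: [-1.7, -0.2, 2.1]
opening: 0.586
finger_force: 20.0
```

>>> send_rows(motion=[{"x": 0,"y": 0,"z": 0,"rx": 0,"ry": 0,"rz": 0,"jaw": 7.5},{"x": 0,"y": 0,"z": 0,"rx": 0,"ry": 0,"rz": 0,"jaw": 7.5},{"x": 0,"y": 0,"z": 0,"rx": 0,"ry": 0,"rz": 0,"jaw": 7.5},{"x": 0,"y": 0,"z": -2,"rx": 0,"ry": 0,"rz": 0,"jaw": 7.5},{"x": 0,"y": 0,"z": -4,"rx": 0,"ry": 0,"rz": 0,"jaw": 7.5}])

```text
clock: 5.35
tool_pos: [0.5287, -0.0431, 0.1172]
eef_rot: [1.0, 0.001, -0.003, -0.0]
contact_force: [0.8, -0.1, 0.9]
opening: 0.85
finger_force: 0.0
```

>>> send_rows(motion=[{"x": 0,"y": 0,"z": -4,"rx": 0,"ry": 0,"rz": 0,"jaw": 7.5},{"x": 0,"y": 0,"z": -4,"rx": 0,"ry": 0,"rz": 0,"jaw": 7.5},{"x": 0.4,"y": -4.9,"z": 0,"rx": 0,"ry": 0,"rz": 0,"jaw": 7.5},{"x": 0.4,"y": -4.9,"z": 0,"rx": 0,"ry": 0,"rz": 0,"jaw": 7.5},{"x": 0.4,"y": -4.9,"z": 0,"rx": 0,"ry": 0,"rz": 0,"jaw": 7.5}])

```text
clock: 5.85
tool_pos: [0.5426, 0.105, 0.1993]
eef_rot: [1.0, -0.0, 0.001, -0.0]
contact_force: [0.6, 0.4, -0.1]
opening: 0.851
finger_force: 0.0
```

>>> send_rows(motion=[{"x": 0.4,"y": -4.9,"z": 0,"rx": 0,"ry": 0,"rz": 0,"jaw": 7.5},{"x": 0.4,"y": -4.9,"z": 0,"rx": 0,"ry": 0,"rz": 0,"jaw": 7.5},{"x": 0.5,"y": -4.9,"z": 0,"rx": 0,"ry": 0,"rz": 0,"jaw": 7.5},{"x": 0.5,"y": -4.9,"z": 0,"rx": 0,"ry": 0,"rz": 0,"jaw": 7.5},{"x": 0.5,"y": -4.9,"z": 0,"rx": 0,"ry": 0,"rz": 0,"jaw": 7.5}])

```text
clock: 6.35
tool_pos: [0.5648, 0.3507, 0.1987]
eef_rot: [1.0, 0.001, 0.0, 0.0]
contact_force: [0.5, 0.5, 1.1]
opening: 0.851
finger_force: 0.0
```

>>> send_rows(motion=[{"x": 0,"y": 0,"z": 4,"rx": 0,"ry": 0,"rz": 0,"jaw": 7.5},{"x": 0,"y": 0,"z": 4,"rx": 0,"ry": 0,"rz": 0,"jaw": 7.5},{"x": 0,"y": 0,"z": 1,"rx": 0,"ry": 0,"rz": 0,"jaw": 7.5},{"x": 0,"y": 0,"z": 0,"rx": 0,"ry": 0,"rz": 0,"jaw": 7.5},{"x": 0,"y": 0,"z": 0,"rx": 0,"ry": 0,"rz": 0,"jaw": 7.5}])

```text
clock: 6.85
tool_pos: [0.5663, 0.3487, 0.1103]
eef_rot: [1.0, -0.0, 0.001, -0.001]
contact_force: [0.1, 0.3, 0.3]
opening: 0.855
finger_force: 0.0
```

```bash
python3 - <<'E'
from h import *
np.set_printoptions(precision=4,suppress=True)
s=snap('side');t=snap('top');print(get_state()['tool_pos'])
z=np.zeros((560,780,3),np.uint8)
z[:,:400]=cv2.resize(s['img'][60:200,140:240],(400,560));z[:380,400:]=cv2.resize(t['img'][140:235,225:320],(380,380));cv2.imwrite('pics/f.png',z[:,:,::-1])
im=t['img'];g=im.max(2);k=g[170:225,258:298]
m=(k<42).astype(np.uint8);m=cv2.morphologyEx(m,cv2.MORPH_OPEN,cv2.getStructuringElement(2,(11,11)))
for q in cv2.findContours(m,0,2)[0]:
    (u,v),r=cv2.minEnclosingCircle(q);print(u+258,v+170,r,cast(t,u+258,v+170,.075))
E
```

```text
[0.5666 0.3491 0.111 ]
275.1666660308838 205.5 10.814186096191406 [ 0.531 -0.045  0.075]
```

View pics/f.png

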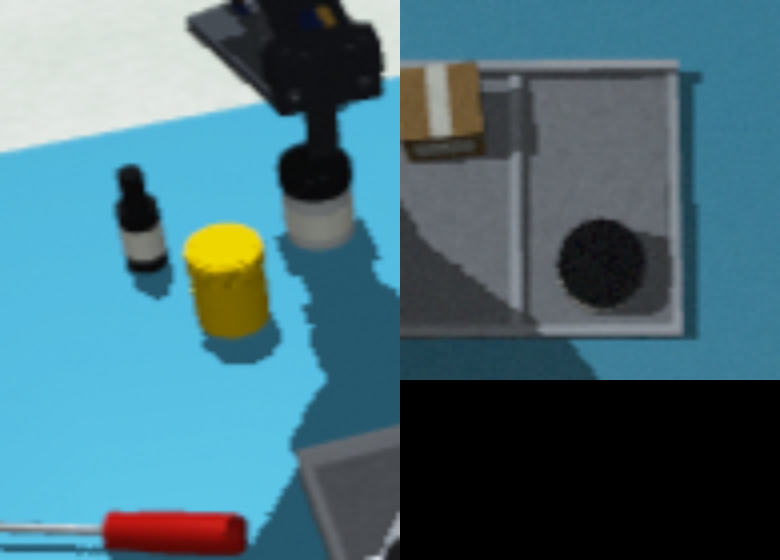

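The gripper is right over the new jar (lid at about (315,170) in the crop), clear of the yellow jar and the dropper. The old jar stands at (0.531, -0.045), near the front lip and mid-lane. I'll descend and grasp.

>>> send_rows(motion=[{"x": 0,"y": 0,"z": 2.4,"rx": 0,"ry": 0,"rz": 0,"jaw": 7.5},{"x": 0,"y": 0,"z": 2.4,"rx": 0,"ry": 0,"rz": 0,"jaw": 7.5},{"x": 0,"y": 0,"z": 2,"rx": 0,"ry": 0,"rz": 0,"jaw": 7.5},{"x": 0,"y": 0,"z": 0,"rx": 0,"ry": 0,"rz": 0,"jaw": 7.5},{"x": 0,"y": 0,"z": 0,"rx": 0,"ry": 0,"rz": 0,"jaw": 7.5}])

```text
clock: 7.45
tool_pos: [0.566, 0.349, 0.0421]
eef_rot: [1.0, 0.0, 0.001, -0.0]
contact_force: [0.6, 0.6, -0.1]
opening: 0.853
finger_force: 0.0
```

>>> send_rows(motion=[{"x": 0,"y": 0,"z": 0,"rx": 0,"ry": 0,"rz": 0,"jaw": 4.5},{"x": 0,"y": 0,"z": 0,"rx": 0,"ry": 0,"rz": 0,"jaw": 4.5},{"x": 0,"y": 0,"z": 0,"rx": 0,"ry": 0,"rz": 0,"jaw": 4.5},{"x": 0,"y": 0,"z": 0,"rx": 0,"ry": 0,"rz": 0,"jaw": 4.5},{"x": 0,"y": 0,"z": 0,"rx": 0,"ry": 0,"rz": 0,"jaw": 4.5}])

```text
clock: 7.95
tool_pos: [0.566, 0.3511, 0.0423]
eef_rot: [1.0, 0.001, 0.001, -0.002]
contact_force: [-0.1, 2.7, 6.4]
opening: 0.583
finger_force: 20.0
```

>>> send_rows(motion=[{"x": 0,"y": 0,"z": -2,"rx": 0,"ry": 0,"rz": 0,"jaw": 4.5},{"x": 0,"y": 0,"z": -4,"rx": 0,"ry": 0,"rz": 0,"jaw": 4.5},{"x": 0,"y": 0,"z": -4,"rx": 0,"ry": 0,"rz": 0,"jaw": 4.5},{"x": 0,"y": 0,"z": -4,"rx": 0,"ry": 0,"rz": 0,"jaw": 4.5},{"x": 0,"y": 2,"z": 0,"rx": 0,"ry": 0,"rz": 0,"jaw": 4.5}], grip_force=25)

```text
clock: 8.45
tool_pos: [0.5671, 0.3333, 0.1862]
eef_rot: [1.0, 0.002, 0.004, -0.004]
contact_force: [0.3, 0.7, -3.0]
opening: 0.586
finger_force: 25.0
```

>>> send_rows(motion=[{"x": 0.4,"y": 4,"z": 0,"rx": 0,"ry": 0,"rz": 0,"jaw": 4.5},{"x": 0.4,"y": 4,"z": 0,"rx": 0,"ry": 0,"rz": 0,"jaw": 4.5},{"x": 0.4,"y": 4,"z": 0,"rx": 0,"ry": 0,"rz": 0,"jaw": 4.5},{"x": 0.4,"y": 4,"z": 0,"rx": 0,"ry": 0,"rz": 0,"jaw": 4.5},{"x": 0.4,"y": 4,"z": 0,"rx": 0,"ry": 0,"rz": 0,"jaw": 4.5}])

```text
clock: 8.95
tool_pos: [0.5841, 0.126, 0.18]
eef_rot: [1.0, 0.0, -0.001, 0.001]
contact_force: [1.3, -0.5, -3.1]
opening: 0.581
finger_force: 25.0
```

>>> send_rows(motion=[{"x": 0.5,"y": 4,"z": 0,"rx": 0,"ry": 0,"rz": 0,"jaw": 4.5},{"x": 0.5,"y": 4,"z": 0,"rx": 0,"ry": 0,"rz": 0,"jaw": 4.5},{"x": 0.5,"y": 4,"z": 0,"rx": 0,"ry": 0,"rz": 0,"jaw": 4.5},{"x": 0.4,"y": 3.4,"z": 0,"rx": 0,"ry": 0,"rz": 0,"jaw": 4.5},{"x": 0,"y": 1.8,"z": 0,"rx": 0,"ry": 0,"rz": 0,"jaw": 4.5}])

```text
clock: 9.45
tool_pos: [0.6032, -0.0492, 0.18]
eef_rot: [1.0, -0.002, -0.001, 0.002]
contact_force: [0.5, 0.4, -2.6]
opening: 0.583
finger_force: 25.0
```

>>> send_rows(motion=[{"x": 0,"y": 0,"z": 0,"rx": 0,"ry": 0,"rz": 0,"jaw": 4.5},{"x": 0,"y": 0,"z": 0,"rx": 0,"ry": 0,"rz": 0,"jaw": 4.5},{"x": 0,"y": 0,"z": 3,"rx": 0,"ry": 0,"rz": 0,"jaw": 4.5},{"x": 0,"y": 0,"z": 0,"rx": 0,"ry": 0,"rz": 0,"jaw": 4.5},{"x": 0,"y": 0,"z": 0,"rx": 0,"ry": 0,"rz": 0,"jaw": 4.5}])

```text
clock: 9.95
tool_pos: [0.6037, -0.0415, 0.1504]
eef_rot: [1.0, 0.002, -0.001, -0.0]
contact_force: [-0.8, -0.3, -3.2]
opening: 0.582
finger_force: 25.0
```

```bash
python3 - <<'E'
from h import *
s=snap('side');print(get_state()['tool_pos'],get_state()['contact_force'])
cv2.imwrite('pics/g.png',cv2.resize(s['img'][100:260,180:360],None,fx=3.5,fy=3.5)[:,:,::-1])
E
```

```text
[ 0.60449564 -0.04193921  0.15115765] [ 0.36172721  0.16701361 -2.61319739]
```

View pics/g.png

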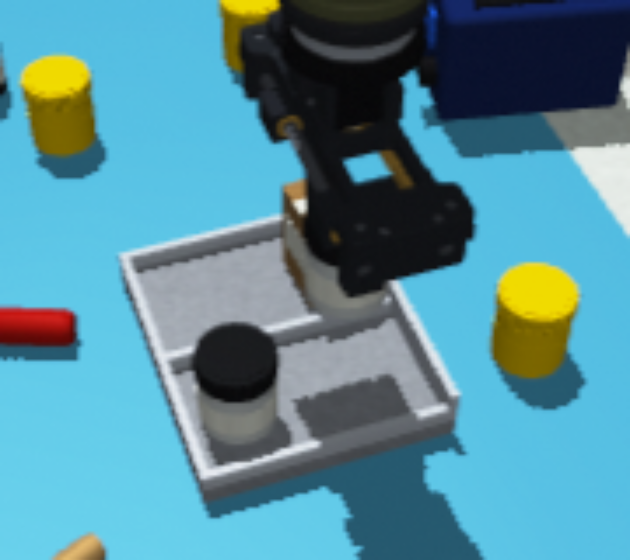

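The new jar hangs over the rear of the lane at about (345,270). The old jar stands at the front at about (237,380). I'll lower in stages.

>>> send_rows(motion=[{"x": 0,"y": 0.15,"z": 3,"rx": 0,"ry": 0,"rz": 0,"jaw": 4.5},{"x": 0,"y": 0,"z": 3,"rx": 0,"ry": 0,"rz": 0,"jaw": 4.5},{"x": 0,"y": 0,"z": 2.2,"rx": 0,"ry": 0,"rz": 0,"jaw": 4.5},{"x": 0,"y": 0,"z": 0,"rx": 0,"ry": 0,"rz": 0,"jaw": 4.5},{"x": 0,"y": 0,"z": 0,"rx": 0,"ry": 0,"rz": 0,"jaw": 4.5}])

```text
clock: 10.5
tool_pos: [0.6052, -0.0445, 0.0698]
eef_rot: [1.0, 0.001, 0.001, 0.0]
contact_force: [0.0, 0.1, -2.9]
opening: 0.583
finger_force: 25.0
```

>>> send_rows(motion=[{"x": 0,"y": 0,"z": 0.4,"rx": 0,"ry": 0,"rz": 0,"jaw": 4.5},{"x": 0,"y": 0,"z": 0.4,"rx": 0,"ry": 0,"rz": 0,"jaw": 4.5},{"x": 0,"y": 0,"z": 0.2,"rx": 0,"ry": 0,"rz": 0,"jaw": 4.5},{"x": 0,"y": 0,"z": 0,"rx": 0,"ry": 0,"rz": 0,"jaw": 4.5},{"x": 0,"y": 0,"z": 0,"rx": 0,"ry": 0,"rz": 0,"jaw": 4.5}])

```text
clock: 11.0
tool_pos: [0.6045, -0.0449, 0.0589]
eef_rot: [1.0, 0.0, 0.0, 0.0]
contact_force: [-0.2, 0.6, -3.2]
opening: 0.581
finger_force: 25.0
```

Not resting yet (-3.2 N is the jar's full weight), so a little lower, then release.

>>> send_rows(motion=[{"x": 0,"y": 0,"z": 0.1,"rx": 0,"ry": 0,"rz": 0,"jaw": 4.5},{"x": 0,"y": 0,"z": 0.1,"rx": 0,"ry": 0,"rz": 0,"jaw": 4.5},{"x": 0,"y": 0,"z": 0,"rx": 0,"ry": 0,"rz": 0,"jaw": 4.5},{"x": 0,"y": 0,"z": 0,"rx": 0,"ry": 0,"rz": 0,"jaw": 4.5},{"x": 0,"y": 0,"z": 0,"rx": 0,"ry": 0,"rz": 0,"jaw": 4.5}])

```text
clock: 11.5
tool_pos: [0.6046, -0.0449, 0.0574]
eef_rot: [1.0, 0.0, 0.0, 0.0]
contact_force: [-2.2, 0.6, 5.3]
opening: 0.585
finger_force: 25.0
```

Resting now. I'll release and rise.

>>> send_rows(motion=[{"x": 0,"y": 0,"z": 0,"rx": 0,"ry": 0,"rz": 0,"jaw": 7.2},{"x": 0,"y": 0,"z": 0,"rx": 0,"ry": 0,"rz": 0,"jaw": 7.2},{"x": 0,"y": 0,"z": 0,"rx": 0,"ry": 0,"rz": 0,"jaw": 7.2},{"x": 0,"y": 0,"z": 0,"rx": 0,"ry": 0,"rz": 0,"jaw": 7.2},{"x": 0,"y": 0,"z": -2,"rx": 0,"ry": 0,"rz": 0,"jaw": 7.2}])

```text
clock: 12.0
tool_pos: [0.6025, -0.0446, 0.0747]
eef_rot: [1.0, 0.001, -0.002, -0.0]
contact_force: [-0.7, 0.8, 0.4]
opening: 0.816
finger_force: 0.0
```

>>> send_rows(motion=[{"x": 0,"y": 0,"z": -4,"rx": 0,"ry": 0,"rz": 0,"jaw": 7.2},{"x": 0,"y": 0,"z": -5,"rx": 0,"ry": 0,"rz": 0,"jaw": 7.2},{"x": 0,"y": 0,"z": -5,"rx": 0,"ry": 0,"rz": 0,"jaw": 7.2},{"x": -4,"y": 2,"z": 0,"rx": 0,"ry": 0,"rz": 0,"jaw": 7.2},{"x": -4,"y": 2,"z": 0,"rx": 0,"ry": 0,"rz": 0,"jaw": 7.2}])

```text
clock: 12.5
tool_pos: [0.5255, -0.0848, 0.2185]
eef_rot: [1.0, 0.001, 0.003, 0.0]
contact_force: [-1.4, -0.2, -1.1]
opening: 0.814
finger_force: 0.0
```

>>> send_rows(motion=[{"x": -1,"y": 4.8,"z": 0,"rx": 0,"ry": 0,"rz": 0,"jaw": 7.2},{"x": -1,"y": 4.8,"z": 0,"rx": 0,"ry": 0,"rz": 0,"jaw": 7.2},{"x": -1,"y": 4.8,"z": 0,"rx": 0,"ry": 0,"rz": 0,"jaw": 7.2},{"x": -1,"y": 4.8,"z": 0,"rx": 0,"ry": 0,"rz": 0,"jaw": 7.2},{"x": 0,"y": 0,"z": 0,"rx": 0,"ry": 0,"rz": 0,"jaw": 7.2}])

```text
clock: 13.0
tool_pos: [0.4809, -0.2865, 0.2168]
eef_rot: [1.0, -0.006, -0.001, 0.003]
contact_force: [-0.6, 0.7, -0.0]
opening: 0.818
finger_force: 0.0
```

```bash
python3 - <<'E'
from h import *
s=snap('side');t=snap('top');print(get_state()['tool_pos'])
z=np.zeros((480,780,3),np.uint8)
z[:,:400]=cv2.resize(s['img'][130:250,200:300+0],(400,480));z[:380,400:]=cv2.resize(t['img'][140:235,210:305],(380,380));cv2.imwrite('pics/i.png',z[:,:,::-1])
k=t['img'].max(2)[155:225,260:292]
m=(k<42).astype(np.uint8);m=cv2.morphologyEx(m,cv2.MORPH_OPEN,cv2.getStructuringElement(2,(11,11)))
for q in cv2.findContours(m,0,2)[0]:
    (u,v),r=cv2.minEnclosingCircle(q);print(r,cast(t,u+260,v+155,.075))
E
```

```text
[ 0.48386197 -0.2782921   0.21657122]
10.81418514251709 [ 0.53104503 -0.04500977  0.075     ]
10.7979736328125 [ 0.60403747 -0.04667142  0.075     ]
```

View pics/i.png

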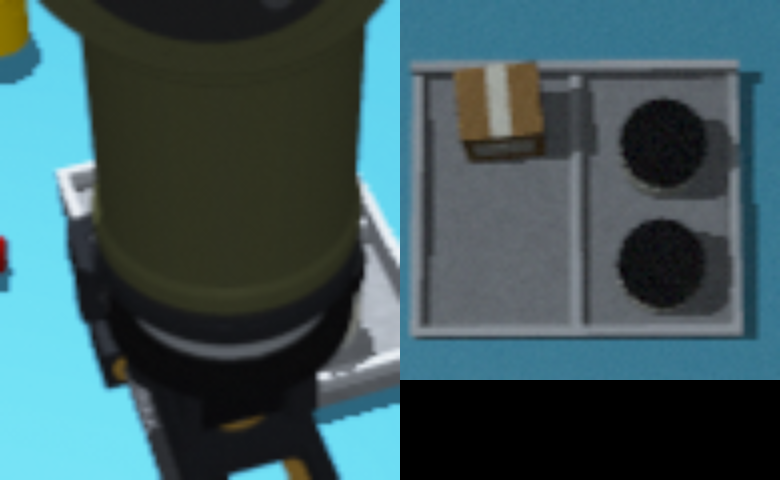

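The top view shows both jars upright in the lane, the old one at (662,263) by the front lip and the new one at (664,143) behind it. The carton at (498,110) hasn't moved, and the arm is clear. The measured centres are (0.531, -0.045) and (0.604, -0.047), within about 3 mm of mid-lane. Handing in.

```bash
python3 -c "
from plant import *
print(finish_job())"
```

```text
the job is handed in; nothing more can be done
None
```

The job is handed in at about 13 s of the 56 s allowed: the older jar stands about 6 mm behind the front lip, the new jar stands upright behind it in the same lane, and the carton was not touched.

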